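# Set the mixer dial to the red line and start it

### The job

Set the speed of the bench mixer without grasping anything: with closed fingertips push the raised blue tab of its black dial round, clockwise as seen from above, until the dial's white index mark lines up with the red set-point line on the scale. Only once the mark is on the red line, press the green start button fully down and let go, leaving the dial on the line. Do not pinch the tab, and leave the jars, bottle, cup and pen round the mixer where they stand.

Things in the scene. Friction and masses are not known exactly. Their poses are not given: they have to be found in the camera images.
- mixer: White bench vortex mixer with a blue stripe, fixed to the worktop, 200 mm (x) by 270 mm (y), flat top 50 mm above the worktop. Origin under its centre at worktop height; its x axis points away from the operator side, its y axis to the left. On top: the black dial on a round aluminium scale (left half), a green start button (near right), and a black rubber shaking cup 68 mm wide, centred at x 45, y -88 mm, its rim 80 mm above the worktop (far right).
- dial (a joint): Angle of the dial, rad, growing clockwise as seen from above; range 0 to 4.71. At 0 its mark and tab point to the near left corner direction (135 degrees counter-clockwise from the mixer's x axis). The dial is a black disc 104 mm in diameter, its flat top 64 mm above the worktop; it turns stiffly (about 0.06 N m, some 2 N at the tab) and stays where it is left. It always starts at 0.1 to 0.7 and must be turned 1.0 to 3.6 rad clockwise.
- dial_centre (a point): On the dial's axis, at the height of the disc's flat top (64 mm above the worktop). The axis is vertical.
- dial_mark (a point): The white index mark on the dial, on its rim 54 mm from the axis, at the height of the disc's top. It turns with the dial.
- tab_centre (a point): Centre of the raised blue tab on the dial: an upright radial rib, 30 mm long (14 to 44 mm from the axis), 16 mm thick, standing 24 mm above the disc's otherwise bare top, with a white line on it in line with the mark. Push it on a flat side. A firm touch on both halves of its thickness (dial_c1, dial_c2) at once counts as pinching.
- target_line (a point): Inner end of the red set-point line on the scale: 54 mm from the dial's axis and at the height of the disc's top, so the dial mark comes to this same point when it is lined up. The line is 5 mm wide, runs outward along the radius and ends in a small fixed red rider (12 x 18 mm, its top 57 mm above the worktop), 80 mm from the axis.
- start (a joint): Travel of the green start button, m: 0 is out, 0.006 fully down. A spring pushes it back; fully down takes about 5 N.
- start_top (a point): Centre of the top face of the green round start button, 32 mm in diameter. It is pressed straight down.
- the_jar_1: White specimen jar with lid, 41 mm wide, 58 mm tall, loose, to the right of the mixer. Origin under its centre.
- the_jar_2: White specimen jar with lid, 41 mm wide, 58 mm tall, loose, to the right of the mixer. Origin under its centre.
- the_reagent_3: White reagent bottle with ribbed cap, 40 mm wide, 85 mm tall, loose, behind the mixer. Origin under its centre.
- the_cup_1: Small white sample cup, 20 mm wide, 24 mm tall, loose, to the left of the mixer. Origin under its centre.
- the_pen: Black and white marker pen, 135 mm long, 17 mm thick, loose, lying to the right towards the operator. Origin under its centre.

How it is judged:
On the way, in this order (a step that is already met when the one before it is completed fails the run):
1. the dial's mark is on the red line (horizontal distance between dial_mark and target_line below 0.005 m and velocity of joint dial below 0.05 rad/s), for 0.2 s.
2. the start button is pressed down with the dial on the line (horizontal distance between dial_mark and target_line below 0.005 m and value of joint start above 0.0045 m), for 0.05 s.
At the end, for the whole second after the job is handed in: The dial's index mark is within 5 mm of the red set-point line (at the rim), the dial is at rest, the start button has been pressed and has come back out, and the loose things stand within 15 mm of where they were (all of step 1 and value of joint start below 0.002 m and velocity of joint dial above -0.05 rad/s and distance of each of the_jar_1, the_jar_2, the_reagent_3, the_cup_1, the_pen from where it was at the start of the episode below 0.015 m); the robot touches nothing.
It fails at once if the start button is pressed while the dial is off the red line (value of joint start above 0.0035 m and not (horizontal distance between dial_mark and target_line below 0.008 m)).
It fails at once if the dial's tab is pinched (both halves touched firmly at once) (contact force between each of dial_c1, dial_c2 and the fingers above 3 N).
It fails at once if a loose bystander is pushed, lifted or carried more than 15 mm (distance of any of the_jar_1, the_jar_2, the_reagent_3, the_cup_1, the_pen from where it was at the start of the episode above 0.015 m).
It also fails if it takes over 58 s, if anything falls off the work surface, if the arm or the gripper's body presses on something with over 40 N, if the wrist force passes 120 N, or if a joint passes its speed limit or range.

### The arm

A 6-joint arm with a two-finger parallel gripper is mounted at the origin on a cart in front of the work surface, level with it; the furniture and walls round the work are solid. World frame = base frame: x ahead of the robot, y to its left, z up, the work surface at z = 0. Lengths are in m, angles in rad, forces in N, time in s.
With the tool pointing down it reaches from about 0.25 to 0.725 m from the base axis. Payload 4 kg.
Tool frame: the origin (TCP) lies midway between the tips of the shut fingers; the grasp point (between the pads) lies 19 mm behind it; z points along the fingers, y is the line along which they close (so a half turn about z gives the same grasp; the last joint's range is limited). The gripper opens to 85 mm and grips with 20 to 120 N. Pads are 22 mm wide; open, the fingers measure 114 mm over their backs; the gripper's body (76 mm by 85 mm) begins 54 mm behind the grasp point. The pads swing forward as they close: fully open they stand 13 mm farther back than shut.
Start: joints at [-1.325, 0.241, 0.005, 1.335, 0, 1.571], TCP at [0.122, -0.485, 0.231] pointing down, gripper open.
Joint ranges: [-2.72, 2.72], [-1.05, 1.87], [-1.09, 1.28], [-1.99, 2.15], [-1.42, 1.44], [-3.14, 3.14]. Speed limits (rad/s): [2.79, 2.79, 3.14, 3.14, 3.14, 3.14].

### API

Orientations are given as a unit quaternion [x, y, z, w].
In Python, from workcell import bot gives the robot as it stands. The module is installed in compiled form; this text tells all that it offers.
- The arm moves only by the tool drive_tool, never from a script. Its arguments are lists of equal length, an entry for each row: "slide": the shift along the tool's x, y, z scaled (see below), a list of three; "rotation": the turn, a rotation vector about the tool's x, y, z scaled (see below), a list of three. A call has exactly 8 rows; each row is the pose to reach, as a shift and turn from the pose commanded when the call began, along the tool's axes at that moment; what a row does not reach only later rows make up. The controller multiplies each number of a shift by 250 mm and each number of a turn by 0.5 rad. A row lasts 1/8 s, in which the tool goes at most 62.5 mm and 10.7 degrees, less where a joint would pass 70% of its speed; a pose out of reach is approached as far as the arm can. A call with a number of a shift or a turn outside -1 to 1 is refused whole. A call with a gripper value outside its range is refused whole. "gripper" is the opening, from 0 (shut) to 1 (fully open), set as the call begins (left out, the last holds). The fingers move at their own pace and stop on an object; the grip force is fixed at half the most. Time passes only in rows, so rows that repeat a pose let the fingers close, or fill a call up. It gives the time, the measured TCP pose, the force, the opening and the grip force at its end, in the units of the state.
- bot.get_obs(): the state, without advancing time (a new reading comes with each control period).
- bot.camera(name): name is "scene" or "top"; returns a dict with "image" (420x560x3 uint8, red, green, blue), "z_map" (420x560 float32, m along the optical axis (not along the pixel's ray), 0 where there is no reading), "camera_matrix" (3x3 intrinsics, pixels), "k1" (the pictures are not rectified: a ray, as slopes to the right and down, at radius r is drawn at 1 + k1 r^2 times it, then the intrinsics apply), "xyz" and "orientation" of the camera in the world. Camera axes: x right, y up, looking along -z (the intrinsics and any distortion apply to the point x, -y, -z); pixel columns grow to the right and rows downward; lengths in m; the calibration is good to about 2 mm. A picture is of the moment at which its call begins.
- bot.job_done(): hands the job in; it is judged then, once.
The state is a dict: "clock": time; "joint_pos": joint angles; "joint_vel": joint speeds; "tau": joint torques, N m; "eef_pos": TCP position; "tool_rot": TCP orientation; "ft_force": force on the tool from outside, world axes, zero at the start; "ft_torque": the same for the moment, N m; "grip_width": finger opening in m; "grasp_force": force on a finger pad.
Only numpy, scipy, OpenCV 4.12 (cv2) and the standard library are available. Lean on these libraries where they do the work, as an engineer would, in place of code of your own. Each camera call takes 0.05 s, during which the arm holds its last target. There are 200 camera calls.

## Working session

There is one attempt and no reset: what is moved stays moved. The work goes in short steps, Python scripts to look and compute and a tool call to move; the robot and the scene stay as the last step left them, time stands still between calls to the robot, and variables do not carry over. Pictures are saved under pics/ and viewed, at most 10 in all, crops included, and the job is handed in when it is done.

Besides the shell and the picture viewer there is one more tool, called after "Call:" as name(argument=value, ...) on one line, values as JSON. drive_tool: Moves the arm, as the interface text tells. Shifts and turns lie within -1 to 1; 1 stands for 250 mm of shift or 0.5 rad of turn. Its arguments: {"type":"object","properties":{"slide":{"type":"array","items":{"type":"array","items":{"type":"number"}}},"rotation":{"type":"array","items":{"type":"array","items":{"type":"number"}}},"gripper":{"type":"number"}},"required":["slide","rotation"]}

```bash
mkdir -p pics; cat > h.py <<'E'
import numpy as np, cv2
from workcell import bot
from scipy.spatial.transform import Rotation as R
def shot(n):
    c=bot.camera(n); return c
def px2w(c,u,v,z=None):
    K=c["camera_matrix"]; p=np.array([(u-K[0,2])/K[0,0],(v-K[1,2])/K[1,1]])
    q=p.copy()
    for _ in range(20): q=p/(1+c["k1"]*(q@q))
    Rm=R.from_quat(c["orientation"]).as_matrix(); d=Rm@np.array([q[0],-q[1],-1]); o=np.array(c["xyz"])
    if z is None: return o+d*c["z_map"][int(round(v)),int(round(u))]
    return o+d*(z-o[2])/d[2]
E
python3 - <<'E'
from h import *
import pickle
for n in("top","scene"):
    c=shot(n); pickle.dump(c,open(n+".pkl","wb")); cv2.imwrite(f"pics/{n}.png",c["image"][...,::-1]); print(c["xyz"],c["orientation"],c["k1"],c["camera_matrix"].tolist())
o=bot.get_obs(); print(o["eef_pos"],o["tool_rot"],o["clock"])
E
```

```text
[ 0.53286078 -0.16661673  1.18709553] [ 0.02580675 -0.01331049 -0.70593631  0.70767985] -0.013295563829318098 [[498.2993901190112, 0.0, 281.8484156493523], [0.0, 498.2993901190112, 213.07771465137264], [0.0, 0.0, 1.0]]
[0.09447423 0.39936779 0.99531934] [-0.12139843  0.32215043  0.88081881 -0.3250227 ] -0.11214912157989952 [[504.3293138200249, 0.0, 270.6261099896395], [0.0, 504.3293138200249, 216.1246771562241], [0.0, 0.0, 1.0]]
[ 0.12153916 -0.48443014  0.2305042 ] [ 9.92457477e-01  1.22585774e-01 -9.89977222e-05 -9.34951986e-04] 0.1
```

View pics/top.png

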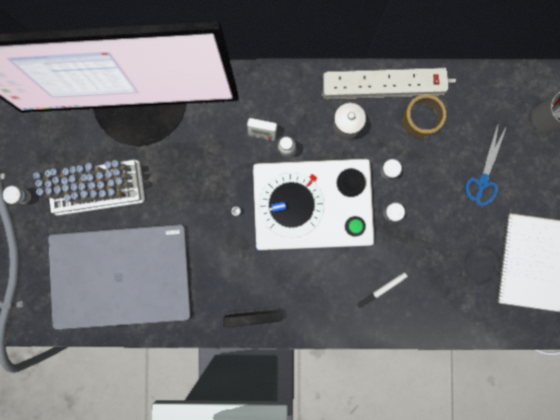

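View pics/scene.png

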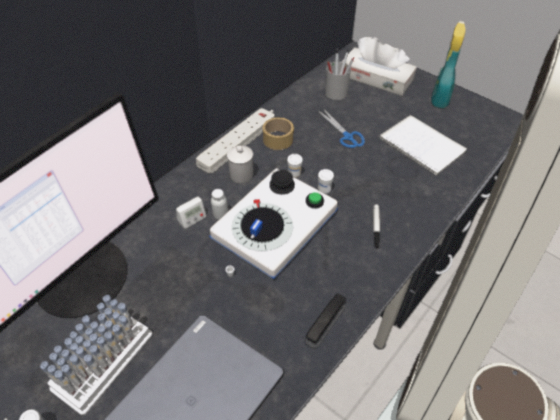

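The top view shows the dial at about (291,205), the tab pointing left at (278,208), the red rider at (312,180) and the green button at (356,226). The scene view agrees with this. Next I'll enlarge the mixer.

```bash
python3 - <<'E'
from h import *
import pickle
c=pickle.load(open("top.pkl","rb")); im=c["image"][150:255,245:385,::-1]
cv2.imwrite("pics/crop.png",cv2.resize(im,None,fx=5.7,fy=5.7,interpolation=cv2.INTER_CUBIC))
h=cv2.cvtColor(c["image"],cv2.COLOR_RGB2HSV).astype(int);H,S,V=[h[...,i] for i in range(3)]
box=np.zeros(H.shape,bool);box[155:252,248:378]=1
def rep(n,m,z):
    k,l,s,ce=cv2.connectedComponentsWithStats((m&box).astype(np.uint8))
    for i in range(1,k):
        if s[i,4]>8: print(n,s[i],ce[i].round(1),px2w(c,*ce[i],z).round(4))
rep("red",((H<8)|(H>172))&(S>120),.055)
rep("green",(H>45)&(H<80)&(S>120),.056)
rep("blue",(H>100)&(H<130)&(S>130),.088)
rep("black",V<45,.064)
E
```

```text
red [307 175   9  11  36] [311.6 178.8] [ 0.6741 -0.2143  0.055 ]
green [349 219  14  14 168] [355.5 225.6] [ 0.5674 -0.3135  0.056 ]
blue [271 201  15   5  39] [277.9 203.2] [ 0.6157 -0.1382  0.088 ]
blue [273 207  14   5  42] [279.5 209.1] [ 0.6024 -0.142   0.088 ]
black [338 170  26  26 515] [350.8 182.3] [ 0.6651 -0.3022  0.064 ]
black [278 184  32  24 343] [294.8 193.1] [ 0.6403 -0.1758  0.064 ]
black [287 200   3   9  17] [287.7 204.9] [ 0.6135 -0.1598  0.064 ]
black [308 202   4   9  14] [309.6 206.4] [ 0.6104 -0.2094  0.064 ]
```

View pics/crop.png

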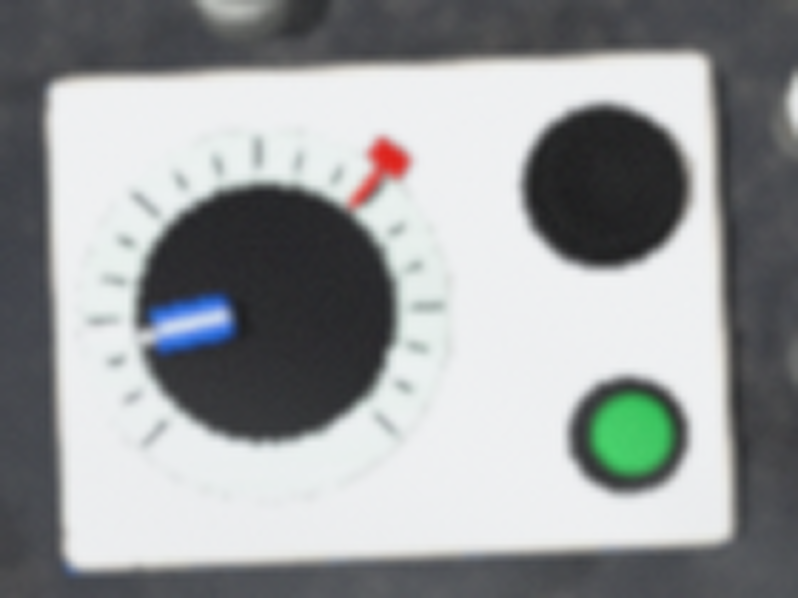

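The crop shows the dial centre at crop pixel (267.5,312), the mark at (143,338), the inner end of the red line at (351,207), the rider at (390,159) and the button at (630,434).

```bash
python3 - <<'E'
from h import *
import pickle
c=pickle.load(open("top.pkl","rb"))
P=lambda x,y,z: px2w(c,(x+.5)/5.7-.5+245,(y+.5)/5.7-.5+150,z)
C=P(267.5,312,.064);print("C",C)
for n,x,y,z in(("mark",143,338,.064),("redin",353,206,.055),("rider",390,159,.057),("tab",193,324,.088),("btn",630,434,.058),("cup",605,186,.08)):
    p=P(x,y,z);d=(p-C)[:2];print(n,p.round(4),"r",np.hypot(*d).round(4),"ang",np.degrees(np.arctan2(d[1],d[0])).round(1))
for u,v in((355,226),(291,215),(330,200),(258,230)): print("depth",px2w(c,u,v).round(4))
a=[P(*q,.05) for q in((50,85),(710,55),(733,540),(68,570))];print(np.round(a,4).tolist())
E
```

```text
C [ 0.61489254 -0.16845558  0.064     ]
mark [ 0.6045 -0.1191  0.064 ] r 0.0504 ang 101.9
redin [ 0.6581 -0.2026  0.055 ] r 0.0551 ang -38.3
rider [ 0.6768 -0.2173  0.057 ] r 0.0789 ang -38.3
tab [ 0.6084 -0.1395  0.088 ] r 0.0296 ang 102.6
btn [ 0.5671 -0.3124  0.058 ] r 0.1516 ang -108.4
cup [ 0.6633 -0.3003  0.08  ] r 0.1404 ang -69.8
depth [ 0.566  -0.3104  0.0713]
depth [ 0.5908 -0.1673  0.0623]
depth [ 0.626  -0.2564  0.0502]
depth [ 0.557  -0.092   0.0494]
[[0.7076, -0.0805, 0.05], [0.7199, -0.3463, 0.05], [0.5251, -0.3541, 0.05], [0.5124, -0.0889, 0.05]]
```

Call:
drive_tool(slide=[[0.1,0,0],[0.2,0,0],[0.4,0,0],[0.6,0,0],[0.8,0,0],[1,0,0],[1,0,0],[1,0,0]], rotation=[[0,0,0],[0,0,0],[0,0,0],[0,0,0],[0,0,0],[0,0,0],[0,0,0],[0,0,0]], gripper=0)

```text
clock: 1.1
eef_pos: [0.3638, -0.4238, 0.2307]
tool_rot: [0.992, 0.123, -0.001, -0.001]
ft_force: [-0.1, -0.2, 0.1]
grip_width: 0.0002
grasp_force: 0.0
```

```bash
cat >> h.py <<'E'
C=np.array([.6149,-.1685])
def rows(targets,cmd=None):
    """targets: list of (x,y,z,yaw deg of tool x), tool down -> scaled shift/turn rows from the current pose"""
    o=bot.get_obs(); p=np.array(o["eef_pos"]) if cmd is None else np.array(cmd); Rm=R.from_quat(o["tool_rot"])
    for x,y,z,a in targets:
        T=R.from_euler("z",a,degrees=True)*R.from_euler("x",180,degrees=True)
        print((Rm.inv().apply(np.array([x,y,z])-p)/.25).round(3).tolist(),((Rm.inv()*T).as_rotvec()/.5).round(3).tolist())
def arc(phi,back,r=.029,z=.071):
    """fingers behind the tab at angle phi (deg), TCP 'back' m behind its centre plane"""
    f=np.radians(phi);u=np.array([np.cos(f),np.sin(f)]);t=np.array([np.sin(f),-np.cos(f)])
    q=C+r*u-back*t; return (*q,z,phi-90)
E
python3 - <<'E'
from h import *
print(np.round(bot.get_obs()["joint_pos"],3))
b=arc(102,.030); print(b)
rows([(*b[:2],.2,12),(*b[:2],.12,12)])
E
```

```text
[-0.861  0.359  0.167  1.38  -0.     2.034]
(np.float64(0.5795261329442708), np.float64(-0.14637107030325242), 0.071, 12)
[1.108, -0.865, 0.122] [-0.003, 0.002, 0.074]
[1.108, -0.865, 0.442] [-0.003, 0.002, 0.074]
```

Call:
drive_tool(slide=[[0.15,-0.12,0],[0.3,-0.24,0],[0.45,-0.35,0],[0.6,-0.47,0],[0.75,-0.59,0],[0.9,-0.7,0],[1,-0.8,0],[1,-0.8,0]], rotation=[[0,0,-0.2],[0,0,-0.4],[0,0,-0.55],[0,0,-0.7],[0,0,-0.85],[0,0,-1],[0,0,-1],[0,0,-1]])

```text
clock: 2.1
eef_pos: [0.558, -0.1685, 0.2311]
tool_rot: [0.931, 0.365, -0.0, -0.0]
ft_force: [-0.1, -1.0, -0.7]
grip_width: 0.0002
grasp_force: 0.0
```

Call:
drive_tool(slide=[[0,0,0],[0,0,0],[0,0,0],[0,0,0],[0,0,0],[0,0,0],[0,0,0],[0,0,0]], rotation=[[0,0,-0.2],[0,0,-0.4],[0,0,-0.55],[0,0,-0.7],[0,0,-0.85],[0,0,-1],[0,0,-1],[0,0,-1]])

```text
clock: 3.1
eef_pos: [0.5572, -0.1704, 0.2314]
tool_rot: [0.813, 0.582, -0.0, 0.0]
ft_force: [0.3, -0.1, -0.6]
grip_width: 0.0001
grasp_force: 0.0
```

Call:
drive_tool(slide=[[0,0,0],[0,0,0],[0,0,0],[0,0,0],[0,0,0],[0,0,0],[0,0,0],[0,0,0]], rotation=[[0,0,-0.2],[0,0,-0.4],[0,0,-0.55],[0,0,-0.7],[0,0,-0.85],[0,0,-1],[0,0,-1],[0,0,-1]])

```text
clock: 4.1
eef_pos: [0.5578, -0.1695, 0.2313]
tool_rot: [0.643, 0.766, -0.0, 0.0]
ft_force: [-0.0, 0.6, -1.1]
grip_width: 0.0
grasp_force: 0.0
```

Call:
drive_tool(slide=[[0,0,0],[0,0,0],[0,0,0],[0,0,0],[0,0,0],[0,0,0],[0,0,0],[0,0,0]], rotation=[[0,0,-0.2],[0,0,-0.4],[0,0,-0.55],[0,0,-0.7],[0,0,-0.85],[0,0,-1],[0,0,-1],[0,0,-1]])

```text
clock: 5.1
eef_pos: [0.558, -0.1694, 0.2313]
tool_rot: [0.434, 0.901, -0.0, 0.0]
ft_force: [0.2, -1.1, -0.1]
grip_width: -0.0
grasp_force: 0.0
```

Call:
drive_tool(slide=[[0,0,0],[0,0,0],[0,0,0],[0,0,0],[0,0,0],[0,0,0],[0,0,0],[0,0,0]], rotation=[[0,0,-0.2],[0,0,-0.4],[0,0,-0.55],[0,0,-0.7],[0,0,-0.85],[0,0,-1],[0,0,-1],[0,0,-1]])

```text
clock: 6.1
eef_pos: [0.558, -0.1693, 0.2313]
tool_rot: [0.197, 0.98, -0.0, -0.0]
ft_force: [-0.1, 0.1, 0.1]
grip_width: 0.0003
grasp_force: 0.0
```

Call:
drive_tool(slide=[[0,0,0],[0,0,0],[0,0,0],[0,0,0],[0,0,0],[0,0,0],[0,0,0],[0,0,0]], rotation=[[0,0,-0.2],[0,0,-0.4],[0,0,-0.55],[0,0,-0.7],[0,0,-0.85],[0,0,-1],[0,0,-1],[0,0,-1]])

```text
clock: 7.1
eef_pos: [0.558, -0.1693, 0.2313]
tool_rot: [-0.051, 0.999, 0.0, 0.0]
ft_force: [-0.4, -0.5, -0.2]
grip_width: -0.0001
grasp_force: 0.0
```

```bash
sed -i 's/z,phi-90)/z,phi+90)/' h.py; python3 - <<'E'
from h import *
print(np.round(bot.get_obs()["joint_pos"],3))
b=arc(102,.030); print(b)
rows([(*b[:2],.2,192),(*b[:2],.1,192),b])
E
```

```text
[-0.295  0.408  0.241  1.404  0.    -0.397]
(np.float64(0.5795261329442708), np.float64(-0.14637107030325242), 0.071, 192)
[-0.095, 0.082, 0.125] [0.0, 0.0, -0.214]
[-0.095, 0.082, 0.525] [0.0, 0.0, -0.214]
[-0.095, 0.082, 0.641] [0.0, 0.0, -0.214]
```

Call:
drive_tool(slide=[[-0.095,0.082,0.05],[-0.095,0.082,0.2],[-0.095,0.082,0.35],[-0.095,0.082,0.5],[-0.095,0.082,0.58],[-0.095,0.082,0.64],[-0.095,0.082,0.64],[-0.095,0.082,0.64]], rotation=[[0,0,-0.1],[0,0,-0.214],[0,0,-0.214],[0,0,-0.214],[0,0,-0.214],[0,0,-0.214],[0,0,-0.214],[0,0,-0.214]])

```text
clock: 8.1
eef_pos: [0.5803, -0.1467, 0.0724]
tool_rot: [-0.105, 0.994, -0.0, 0.001]
ft_force: [1.2, 0.3, 1.4]
grip_width: 0.0002
grasp_force: 0.0
```

```bash
python3 - <<'E'
from h import *
a=bot.camera("top")["image"][150:255,245:385,::-1];b=bot.camera("scene")["image"][160:280,190:350,::-1]
cv2.imwrite("pics/c2.png",np.hstack([cv2.resize(a,(400,300),interpolation=2),cv2.resize(b,(400,300),interpolation=2)]))
# contact pose then 25 deg steps; rows relative to the current pose
rows([arc(102,.019)]+[arc(102-28*k/6,.019) for k in range(1,7)])
print(bot.get_obs()["eef_pos"],bot.get_obs()["ft_force"])
E
```

```text
[-0.041, 0.002, 0.007] [-0.002, 0.005, 0.003]
[-0.05, 0.008, 0.007] [-0.002, 0.005, 0.166]
[-0.06, 0.013, 0.007] [-0.002, 0.005, 0.329]
[-0.071, 0.017, 0.007] [-0.002, 0.005, 0.492]
[-0.082, 0.02, 0.007] [-0.001, 0.005, 0.655]
[-0.093, 0.023, 0.007] [-0.001, 0.005, 0.818]
[-0.104, 0.024, 0.007] [-0.001, 0.005, 0.981]
[ 0.58045651 -0.14671793  0.07264754] [ 0.59305256 -0.26098471 -0.03762605]
```

View pics/c2.png

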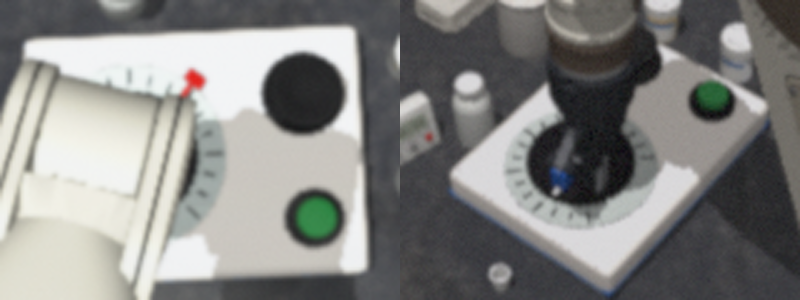

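The fingertips are shut and sit behind the tab, just above the disc. The scene view still shows the mark. I'll push the first 28°.

Call:
drive_tool(slide=[[-0.025,0.002,0.0],[-0.041,0.002,0.0],[-0.05,0.008,0.0],[-0.06,0.013,0.0],[-0.071,0.017,0.0],[-0.082,0.02,0.0],[-0.093,0.023,0.0],[-0.104,0.024,0.0]], rotation=[[0,0,0],[0,0,0],[0,0,0.166],[0,0,0.33],[0,0,0.49],[0,0,0.655],[0,0,0.82],[0,0,0.98]])

```text
clock: 9.2
eef_pos: [0.6033, -0.1346, 0.0714]
tool_rot: [0.14, 0.99, 0.0, -0.001]
ft_force: [-1.1, 1.5, 0.8]
grip_width: 0.0002
grasp_force: 1.1
```

```bash
python3 - <<'E'
from h import *
b=bot.camera("scene")["image"][160:280,190:350,::-1]
cv2.imwrite("pics/c3.png",cv2.resize(b,(640,480),interpolation=2))
rows([arc(74-28*k/8,.019) for k in range(0,9)])
print(bot.get_obs()["eef_pos"],arc(74,.019),bot.get_obs()["ft_force"])
E
```

```text
[-0.004, -0.002, 0.002] [0.001, -0.001, -0.006]
[-0.012, 0.002, 0.002] [0.001, -0.001, 0.116]
[-0.019, 0.006, 0.002] [0.001, -0.001, 0.238]
[-0.027, 0.01, 0.002] [0.0, -0.002, 0.36]
[-0.035, 0.013, 0.002] [0.0, -0.002, 0.482]
[-0.043, 0.016, 0.002] [0.0, -0.002, 0.604]
[-0.051, 0.018, 0.002] [0.0, -0.002, 0.727]
[-0.059, 0.019, 0.002] [0.0, -0.002, 0.849]
[-0.068, 0.02, 0.002] [0.0, -0.002, 0.971]
[ 0.60373627 -0.13459722  0.07142923] (np.float64(0.6046295110958649), np.float64(-0.13538630105726576), 0.071, 164) [-1.28247583  0.08960336  0.75345124]
```

View pics/c3.png

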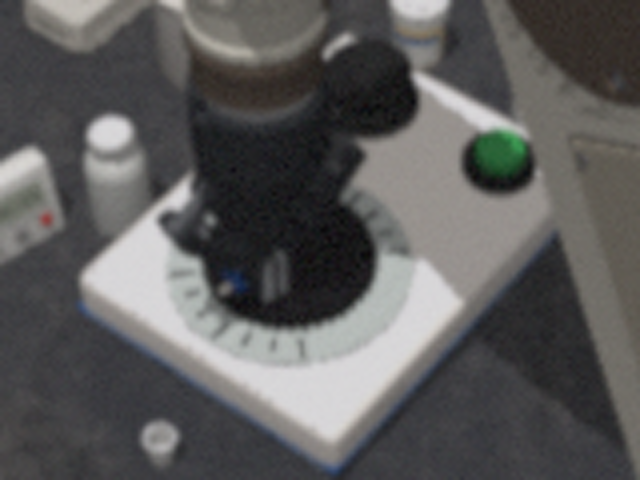

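The tab has moved to about 74°, as planned. The same arc pattern repeats for each call.

Call:
drive_tool(slide=[[-0.008,0.004,0],[-0.015,0.008,0],[-0.023,0.012,0],[-0.031,0.015,0],[-0.039,0.018,0],[-0.047,0.02,0],[-0.055,0.021,0],[-0.064,0.022,0]], rotation=[[0,0,0.122],[0,0,0.244],[0,0,0.366],[0,0,0.488],[0,0,0.61],[0,0,0.733],[0,0,0.855],[0,0,0.977]])

```text
clock: 10.25
eef_pos: [0.6206, -0.133, 0.0713]
tool_rot: [0.374, 0.927, 0.001, -0.001]
ft_force: [-0.4, 2.9, 0.3]
grip_width: -0.0001
grasp_force: 1.2
```

Call:
drive_tool(slide=[[-0.008,0.004,0],[-0.015,0.008,0],[-0.023,0.012,0],[-0.031,0.015,0],[-0.039,0.018,0],[-0.047,0.02,0],[-0.055,0.021,0],[-0.064,0.022,0]], rotation=[[0,0,0.122],[0,0,0.244],[0,0,0.366],[0,0,0.488],[0,0,0.61],[0,0,0.733],[0,0,0.855],[0,0,0.977]])

```text
clock: 11.25
eef_pos: [0.6367, -0.14, 0.0714]
tool_rot: [0.587, 0.809, 0.001, -0.0]
ft_force: [1.4, 2.5, 0.3]
grip_width: 0.0002
grasp_force: 1.2
```

```bash
python3 - <<'E'
from h import *
o=bot.get_obs();print(o["eef_pos"],arc(18,.019),o["ft_force"],np.round(o["joint_pos"],2),R.from_quat(o["tool_rot"]).as_euler("zyx",True))
rows([arc(18-20*k/8,.019) for k in range(0,9)])
E
```

```text
[ 0.6366632  -0.14002359  0.07135155] (np.float64(0.6366093160794355), np.float64(-0.1414684333535186), 0.071, 108) [1.43095151 2.50161056 0.25465502] [-0.22  0.64  0.2   1.13  0.    1.04] [-1.08074425e+02  6.25442202e-02 -1.79872775e+02]
[-0.005, -0.002, 0.001] [0.003, -0.004, 0.003]
[-0.011, 0.001, 0.001] [0.003, -0.004, 0.09]
[-0.016, 0.004, 0.001] [0.003, -0.004, 0.177]
[-0.021, 0.007, 0.001] [0.003, -0.004, 0.264]
[-0.027, 0.009, 0.001] [0.003, -0.004, 0.352]
[-0.032, 0.012, 0.001] [0.003, -0.004, 0.439]
[-0.038, 0.014, 0.001] [0.003, -0.004, 0.526]
[-0.044, 0.015, 0.001] [0.003, -0.004, 0.613]
[-0.05, 0.017, 0.001] [0.003, -0.004, 0.701]
```

Call:
drive_tool(slide=[[-0.008,0.004,0],[-0.015,0.008,0],[-0.023,0.012,0],[-0.031,0.015,0],[-0.039,0.018,0],[-0.047,0.02,0],[-0.055,0.021,0],[-0.064,0.022,0]], rotation=[[0,0,0.122],[0,0,0.244],[0,0,0.366],[0,0,0.488],[0,0,0.61],[0,0,0.733],[0,0,0.855],[0,0,0.977]])

```text
clock: 12.25
eef_pos: [0.6474, -0.1539, 0.0714]
tool_rot: [0.766, 0.643, 0.001, 0.0]
ft_force: [1.9, 1.9, -0.9]
grip_width: -0.0002
grasp_force: 1.2
```

```bash
python3 - <<'E'
from h import *
a=bot.camera("top")["image"][150:255,245:385,::-1];b=bot.camera("scene")["image"][160:280,190:350,::-1]
cv2.imwrite("pics/c4.png",np.hstack([cv2.resize(a,(400,300),interpolation=2),cv2.resize(b,(400,300),interpolation=2)]))
o=bot.get_obs();print(o["eef_pos"],arc(-10,.019),o["ft_force"])
E
```

```text
[ 0.64725225 -0.15432888  0.07144847] (np.float64(0.6467587402130257), np.float64(-0.15482444984510904), 0.071, 80) [1.74758185 2.08042671 0.48114966]
```

View pics/c4.png

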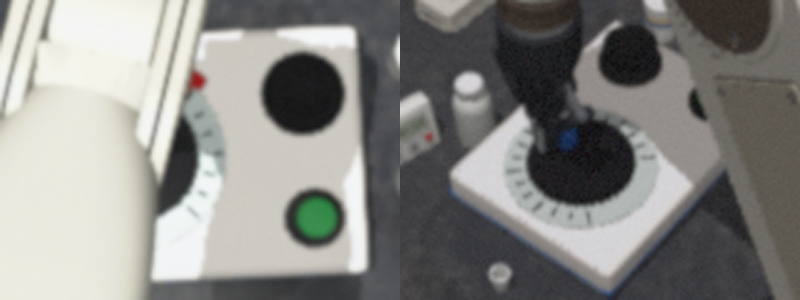

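Call:
drive_tool(slide=[[-0.006,0.003,0],[-0.011,0.006,0],[-0.016,0.009,0],[-0.022,0.011,0],[-0.027,0.014,0],[-0.033,0.016,0],[-0.039,0.017,0],[-0.045,0.019,0]], rotation=[[0,0,0.087],[0,0,0.175],[0,0,0.262],[0,0,0.349],[0,0,0.437],[0,0,0.524],[0,0,0.611],[0,0,0.698]])

```text
clock: 13.35
eef_pos: [0.6498, -0.1663, 0.0715]
tool_rot: [0.865, 0.501, 0.001, 0.0]
ft_force: [1.9, 2.2, -0.9]
grip_width: -0.0002
grasp_force: 1.4
```

Call:
drive_tool(slide=[[0.03,0,0],[0.05,0,0],[0.05,0,-0.1],[0.05,0,-0.3],[0.1,-0.15,-0.4],[0.17,-0.4,-0.4],[0.24,-0.65,-0.4],[0.3,-0.85,-0.4]], rotation=[[0,0,0],[0,0,0],[0,0,0],[0,0,0],[0,0,0],[0,0,0],[0,0,0],[0,0,0]])

```text
clock: 14.35
eef_pos: [0.5003, 0.0057, 0.1715]
tool_rot: [0.865, 0.501, 0.0, 0.0]
ft_force: [-0.1, 1.3, 0.1]
grip_width: -0.0003
grasp_force: 0.0
```

```bash
python3 - <<'E'
from h import *
import pickle
c=shot("top");pickle.dump(c,open("t2.pkl","wb"))
cv2.imwrite("pics/c5.png",cv2.resize(c["image"][150:255,245:385,::-1],None,fx=5.7,fy=5.7,interpolation=cv2.INTER_CUBIC))
print(bot.get_obs()["eef_pos"],arc(-30,.019))
E
```

```text
[0.49373929 0.00964596 0.17056014] (np.float64(0.6495147367097487), np.float64(-0.16654551732809567), 0.071, 60)
```

View pics/c5.png

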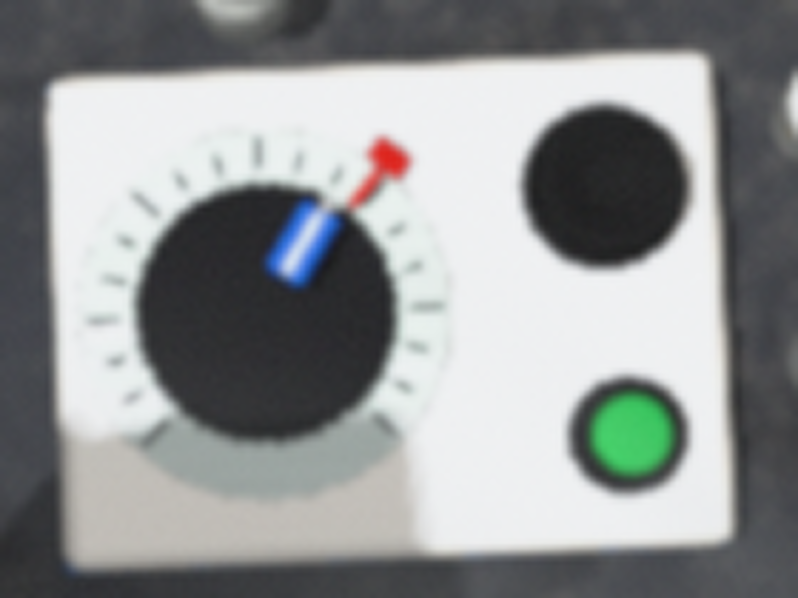

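The mark is at crop pixel (330,202), a little short of the red line's inner end at (353,206).

```bash
cat > ang.py <<'E'
from h import *
import pickle,sys
c=pickle.load(open(sys.argv[1],"rb"));h=cv2.cvtColor(c["image"],cv2.COLOR_RGB2HSV).astype(int);H,S,V=[h[...,i] for i in range(3)]
def cen(m,z):
    v,u=np.nonzero(m);return np.array([px2w(c,a,b,z)[:2] for a,b in zip(u,v)])
box=np.zeros(H.shape,bool);box[176:235,262:320]=1
a=lambda d:np.degrees(np.arctan2(d[1],d[0]))
b=cen((H>100)&(H<130)&(S>110)&box,.088).mean(0);print("tab",b,np.hypot(*(b-C)),a(b-C))
box[165:200,300:325]=1
q=cen(((H<8)|(H>172))&(S>100)&box,.055);print("red",a(q.mean(0)-C),np.hypot(*(q-C).T).min())
E
for f in top t2; do python3 ang.py $f.pkl; done
python3 - <<'E'
from h import *
import pickle
c=pickle.load(open("t2.pkl","rb"));p=px2w(c,330.5/5.7-.5+245,202.5/5.7-.5+150,.064)[:2]-C;print(np.hypot(*p),np.degrees(np.arctan2(p[1],p[0])))
f=-34; 
rows([(*arc(-30,.031)[:2],.17,60),arc(-30,.031),arc(-30,.019),arc(-35,.019),arc(-40,.019)])
E
```

```text
tab [ 0.6088311  -0.13976249] 0.029371346323240503 101.92472935316148
red -38.019557050465345 0.05705208246495058
tab [ 0.63904741 -0.18191971] 0.027625821130098822 -29.062728235305684
red -38.05680310623048 0.05705208246495058
0.05029556114017934 -29.394123409746665
[-0.257, 0.89, -0.005] [-0.018, 0.002, 0.013]
[-0.256, 0.894, 0.391] [-0.018, 0.002, 0.013]
[-0.304, 0.893, 0.391] [-0.018, 0.002, 0.013]
[-0.315, 0.9, 0.391] [-0.017, 0.003, 0.188]
[-0.326, 0.905, 0.391] [-0.017, 0.004, 0.362]
```

Call:
drive_tool(slide=[[-0.07,0.22,0],[-0.14,0.45,0],[-0.2,0.67,0],[-0.25,0.85,0],[-0.25,0.85,0.1],[-0.25,0.85,0.25],[-0.25,0.85,0.4],[-0.25,0.85,0.4]], rotation=[[0,0,0],[0,0,0],[0,0,0],[0,0,0],[0,0,0],[0,0,0],[0,0,0],[0,0,0]])

```text
clock: 15.4
eef_pos: [0.6529, -0.1554, 0.0679]
tool_rot: [0.866, 0.501, -0.002, -0.002]
ft_force: [-0.4, -0.5, 1.0]
grip_width: 0.0002
grasp_force: 0.0
```

```bash
python3 - <<'E'
from h import *
print(bot.get_obs()["eef_pos"],bot.get_obs()["ft_force"])
rows([arc(-30,.031),arc(-30,.019),arc(-33,.019),arc(-36,.019),arc(-39,.019)])
E
```

```text
[ 0.65290541 -0.15540658  0.0679462 ] [-0.43451541 -0.48731113  1.02181023]
[0.003, 0.01, -0.012] [-0.013, 0.004, 0.004]
[-0.045, 0.01, -0.012] [-0.013, 0.004, 0.004]
[-0.052, 0.014, -0.012] [-0.012, 0.004, 0.109]
[-0.058, 0.018, -0.012] [-0.012, 0.005, 0.213]
[-0.065, 0.021, -0.012] [-0.012, 0.005, 0.318]
```

Call:
drive_tool(slide=[[0,0,0],[-0.025,0,0],[-0.05,0,0],[-0.055,0.003,0],[-0.06,0.006,0],[-0.065,0.009,0],[-0.07,0.011,0],[-0.07,0.011,0]], rotation=[[0,0,0],[0,0,0],[0,0,0],[0,0,0.08],[0,0,0.16],[0,0,0.24],[0,0,0.315],[0,0,0.315]])

```text
clock: 16.4
eef_pos: [0.6495, -0.1727, 0.0724]
tool_rot: [0.902, 0.431, 0.001, 0.001]
ft_force: [1.8, 2.1, 1.1]
grip_width: 0.0
grasp_force: 1.4
```

Call:
drive_tool(slide=[[0.03,0,0],[0.05,0,0],[0.05,0,-0.1],[0.05,0,-0.3],[0.1,-0.15,-0.4],[0.17,-0.4,-0.4],[0.24,-0.65,-0.4],[0.3,-0.85,-0.4]], rotation=[[0,0,0],[0,0,0],[0,0,0],[0,0,0],[0,0,0],[0,0,0],[0,0,0],[0,0,0]])

```text
clock: 17.4
eef_pos: [0.5289, 0.0209, 0.171]
tool_rot: [0.902, 0.431, -0.0, -0.0]
ft_force: [1.7, 0.1, 0.8]
grip_width: 0.0001
grasp_force: 0.0
```

```bash
python3 - <<'E'
from h import *
import pickle
c=shot("top");pickle.dump(c,open("t3.pkl","wb"))
cv2.imwrite("pics/c6.png",cv2.resize(c["image"][150:255,245:385,::-1],None,fx=5.7,fy=5.7,interpolation=cv2.INTER_CUBIC))
print(bot.get_obs()["eef_pos"])
p=px2w(c,631.5/5.7-.5+245,434.5/5.7-.5+150,.071);print("btn",p)
for u,v in((354,225),(356,226),(355,224),(357,225)):print(px2w(c,u,v))
rows([(.567,-.311,.13,56),(.567,-.311,.08,56)])
E
python3 ang.py t3.pkl
```

```text
[0.52396952 0.02581524 0.17067622]
btn [ 0.56666138 -0.31106353  0.071     ]
[ 0.56814539 -0.30764612  0.07532285]
[ 0.56597108 -0.31226702  0.07389391]
[ 0.57054563 -0.31051975  0.07035948]
[ 0.56833506 -0.31504335  0.06983361]
[-0.945, 0.977, 0.157] [-0.015, 0.002, -0.162]
[-0.944, 0.978, 0.357] [-0.015, 0.002, -0.162]
tab [ 0.63636488 -0.1863207 ] 0.02789835603751229 -39.70033529122607
red -38.05680310623048 0.05705208246495058
```

View pics/c6.png

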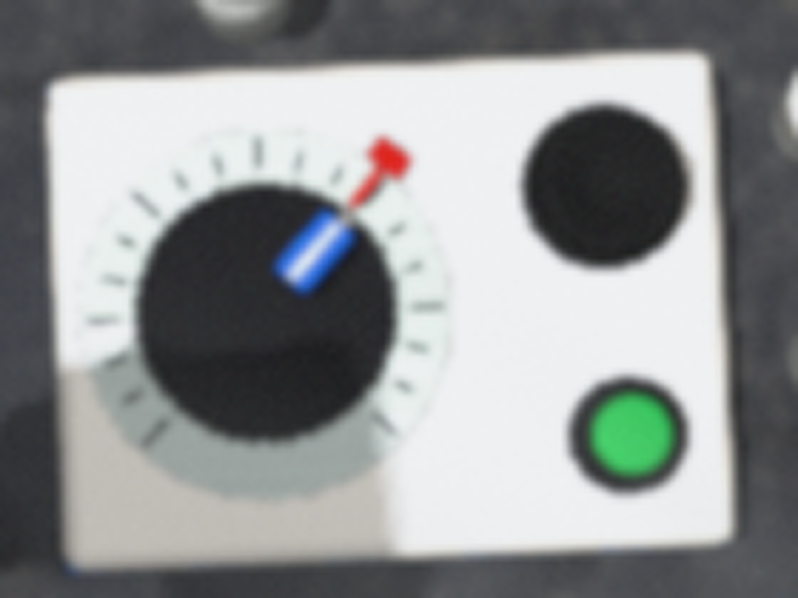

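The mark now sits on the red line, at about (345,213) in the crop, within about 1.5 mm. Next I move above the button.

Call:
drive_tool(slide=[[-0.15,0.15,0],[-0.3,0.31,0],[-0.46,0.48,0],[-0.62,0.64,0],[-0.78,0.8,0],[-0.945,0.977,0.1],[-0.945,0.977,0.2],[-0.945,0.977,0.25]], rotation=[[0,0,0],[0,0,0],[0,0,0],[0,0,0],[0,0,0],[0,0,0],[0,0,0],[0,0,0]])

```text
clock: 18.45
eef_pos: [0.5704, -0.3183, 0.106]
tool_rot: [0.903, 0.43, -0.001, -0.002]
ft_force: [0.1, 0.2, 0.0]
grip_width: -0.0001
grasp_force: 0.0
```

Call:
drive_tool(slide=[[0,0,0],[0,0,0],[0,0,0],[0,0,0],[0,0,0],[0,0,0],[0,0,0],[0,0,0]], rotation=[[0,0,0],[0,0,0],[0,0,0],[0,0,0],[0,0,0],[0,0,0],[0,0,0],[0,0,0]])

```text
clock: 19.45
eef_pos: [0.5719, -0.3179, 0.1087]
tool_rot: [0.902, 0.431, -0.0, -0.0]
ft_force: [0.3, -0.0, 0.6]
grip_width: 0.0001
grasp_force: 0.0
```

```bash
python3 - <<'E'
from h import *
print(bot.get_obs()["eef_pos"],bot.get_obs()["ft_force"])
rows([(.567,-.311,.08,51),(.567,-.311,.07,51)])
E
```

```text
[ 0.57188748 -0.3178782   0.10872247] [ 0.28645998 -0.02050153  0.55140215]
[0.009, -0.032, 0.115] [-0.0, 0.0, 0.001]
[0.009, -0.032, 0.155] [-0.0, 0.0, 0.001]
```

Call:
drive_tool(slide=[[0.009,-0.032,0],[0.009,-0.032,0.06],[0.009,-0.032,0.1],[0.009,-0.032,0.12],[0.009,-0.032,0.135],[0.009,-0.032,0.145],[0.009,-0.032,0.15],[0.009,-0.032,0.15]], rotation=[[0,0,0],[0,0,0],[0,0,0],[0,0,0],[0,0,0],[0,0,0],[0,0,0],[0,0,0]])

```text
clock: 20.45
eef_pos: [0.5673, -0.3112, 0.0717]
tool_rot: [0.902, 0.431, 0.0, 0.0]
ft_force: [-0.5, 0.3, 1.4]
grip_width: -0.0002
grasp_force: 0.8
```

Call:
drive_tool(slide=[[0,0,0.004],[0,0,0.008],[0,0,0.012],[0,0,0.016],[0,0,0.018],[0,0,0.02],[0,0,0.02],[0,0,0.02]], rotation=[[0,0,0],[0,0,0],[0,0,0],[0,0,0],[0,0,0],[0,0,0],[0,0,0],[0,0,0]])

```text
clock: 21.45
eef_pos: [0.5673, -0.3112, 0.0665]
tool_rot: [0.902, 0.431, 0.0, 0.0]
ft_force: [-0.9, 0.0, 4.5]
grip_width: 0.0003
grasp_force: 2.3
```

Call:
drive_tool(slide=[[0,0,0.003],[0,0,0.006],[0,0,0.009],[0,0,0.012],[0,0,0.012],[0,0,0.012],[0,0,0.012],[0,0,0.012]], rotation=[[0,0,0],[0,0,0],[0,0,0],[0,0,0],[0,0,0],[0,0,0],[0,0,0],[0,0,0]])

```text
clock: 22.45
eef_pos: [0.5674, -0.3113, 0.0659]
tool_rot: [0.902, 0.431, 0.001, 0.001]
ft_force: [-5.2, 2.2, 15.8]
grip_width: 0.0001
grasp_force: 7.7
```

The force jumped from 4.5 to 16 N with hardly any further travel, so the button is fully down. I'll release it and move away.

Call:
drive_tool(slide=[[0,0,-0.02],[0,0,-0.05],[0,0,-0.15],[0,0,-0.3],[0,0,-0.5],[0.1,-0.05,-0.5],[0.2,-0.2,-0.5],[0.2,-0.4,-0.5]], rotation=[[0,0,0],[0,0,0],[0,0,0],[0,0,0],[0,0,0],[0,0,0],[0,0,0],[0,0,0]])

```text
clock: 23.45
eef_pos: [0.5212, -0.2075, 0.187]
tool_rot: [0.902, 0.432, -0.0, -0.001]
ft_force: [0.0, -0.0, -0.4]
grip_width: -0.0005
grasp_force: 0.0
```

Call:
drive_tool(slide=[[0.1,-0.2,0],[0.2,-0.4,0],[0.3,-0.55,0],[0.4,-0.7,0],[0.5,-0.8,0],[0.5,-0.8,0],[0.5,-0.8,0],[0.5,-0.8,0]], rotation=[[0,0,0],[0,0,0],[0,0,0],[0,0,0],[0,0,0],[0,0,0],[0,0,0],[0,0,0]])

```text
clock: 24.45
eef_pos: [0.444, 0.0128, 0.1881]
tool_rot: [0.903, 0.43, -0.0, -0.0]
ft_force: [-0.7, 0.6, 0.5]
grip_width: 0.0001
grasp_force: 0.0
```

```bash
python3 - <<'E'
from h import *
import pickle
c=shot("top");pickle.dump(c,open("t4.pkl","wb"))
cv2.imwrite("pics/c7.png",cv2.resize(c["image"][100:310,215:425,::-1],(600,600),interpolation=2))
print(bot.get_obs()["eef_pos"],bot.get_obs()["ft_force"])
E
python3 ang.py t4.pkl
```

```text
[0.44403857 0.01275396 0.18810227] [ 0.71258746  0.65329613 -0.25385386]
tab [ 0.63636488 -0.1863207 ] 0.02789835603751229 -39.70033529122607
red -38.019557050465345 0.05705208246495058
```

View pics/c7.png

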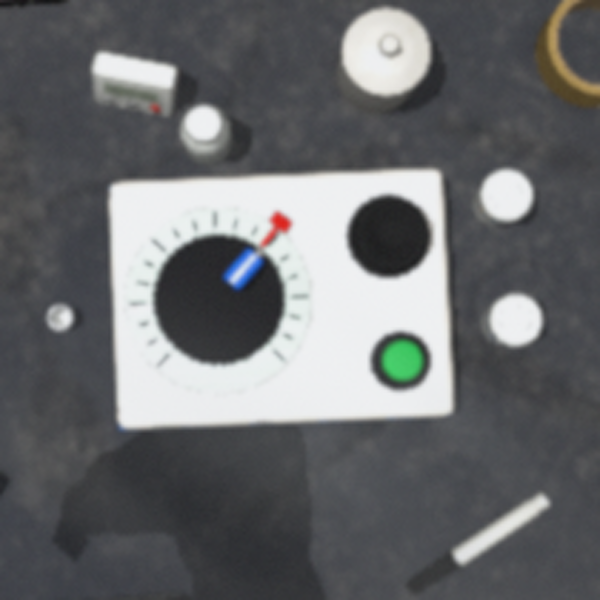

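The dial mark is on the red line, with the tab at (243,268) pointing to the line at (270,237). The button at (403,360) is out, and the loose things stand where they were.

```bash
python3 -c "
from workcell import bot
print(bot.job_done())"
```

```text
the job is handed in; nothing more can be done
None
```

The job is handed in: the dial's mark is on the red line (about 1.5 mm off by camera), the start button was pressed fully down after that and let go, and the jars, bottle, cup and pen look unmoved; no verdict was returned.

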